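# Let two dowels out of the workshop dispenser

## Task

Push the dispenser's red lever all the way down with the fingertips so that the yellow lid lifts wide open and both dowels roll out into the tray in front, then let the lever come back up slowly under the finger so that the lid eases fully shut and does not slam. Work only the lever: do not touch the lid or the dowels, pick nothing up, and leave the glue bottle, the screwdriver and the offcut where they are.

Things in the scene. Friction and masses are not known exactly. Their poses are not given: they have to be found in the camera images.
- dispenser: Plywood dowel dispenser fixed on the bench, 300 mm long (x), 145 mm wide, 190 mm high, with a green linkage case on its right (-y) side. Origin: centre of its underside; x points to its back, y to its left, z up; the front (tray side) is -x. One floor slopes down to the front (10 degrees, 50 mm high at the front, 97 mm at the back): behind the lid is the hopper (open on top), before it the open tray, inside x -150 to about -30 mm, y -60 to 60 mm, its walls 85 to 90 mm high.
- lever_pivot (a point): Point on the lever's hinge axis in the lever's middle plane, at (30, -150, 130) mm in the dispenser's frame; the axis runs along the dispenser's y. This point does not move.
- paddle (a point): Centre of the upper face of the red paddle (56 mm long, 38 mm wide, 12 mm thick) at the front end of the steel lever, 172 mm from the hinge axis along the lever. The paddle lies 150 mm to the right of the dispenser's middle; at rest 181 mm above the bench, 86 mm at full press. The point's z axis is the vertical at rest; the paddle at rest rises 0.25 rad towards the front and at full press falls 0.35 rad.
- lever (a joint): Lever angle in rad: 0 at rest (up, lid shut), 0.6 at its lower stop. A spring and the lid's weight bring it back up: about 2 to 3 N at the paddle at the start, 6 to 8 N at the bottom. Let go, it flies up in well under half a second and the lid slams.
- lid (a joint): Lid angle in rad, always twice the lever's: 0 shut, 1.2 wide open. It counts as a slam if the lid still closes faster than 2 rad/s (the paddle rising at about 0.17 m/s) in its last 0.2 rad (the last 17 mm of the paddle); taking about 3 s over the way back is safe.
- lid_edge (a point): Middle of the free lower edge of the yellow steel lid (110 x 112 x 5 mm), which is hinged along y at (30, 0, 170) mm in the dispenser's frame. Shut, it slopes down to the front, its edge 3 mm above the floor; open, it stands out over the tray, edge 190 mm above the bench.
- dowel1: The front beech dowel (origin at its centre), 30 mm diameter, 100 mm long, lying along the dispenser's y behind the lid at the start. It rolls into the tray by itself when the lid is up.
- dowel2: The second, like dowel (origin at its centre), lying behind the first.
- glue_center (a point): Middle (half-way up) of a yellow glue bottle, 56 mm diameter, 160 mm tall, standing to the left of the dispenser. Leave alone.
- screwdriver: Screwdriver with a green handle lying on the bench before the tray, along its own x, about 200 mm long, 26 mm high. Leave alone.
- offcut_center (a point): Middle of a pale wooden offcut, 45 x 70 x 50 mm high, standing to the right of the lever. Leave alone.
Mind the look-alikes: they are no part of the job. Leave any purple look-alike of the dowel2 alone.

How it is judged (in metres and radians):
On the way:
1. the lever is pressed down and the lid stands wide open (over 1.05 rad) (value of joint lid above 1.05 rad), for 0.2 s.
At the end, for the whole second after the job is handed in: The lid is shut (within 0.05 rad) and both dowels lie still (under 0.03 m/s) on the floor of the tray in front of it (value of joint lid below 0.05 rad and x of dowel1 in the frame of dispenser between -0.15 and -0.06 m and y of dowel1 in the frame of dispenser between -0.06 and 0.06 m and z of dowel1 in the frame of dispenser between 0.04 and 0.095 m and linear speed of each of dowel1, dowel2 below 0.03 m/s and x of dowel2 in the frame of dispenser between -0.15 and -0.06 m and y of dowel2 in the frame of dispenser between -0.06 and 0.06 m and z of dowel2 in the frame of dispenser between 0.04 and 0.095 m); the robot touches nothing.
It fails at once if the lid slams (closing faster than 2 rad/s within the last 0.2 rad) (value of joint lid below 0.2 rad and velocity of joint lid below -2 rad/s).
It fails at once if the robot touches a dowel (over 0.5 N) (contact force between any of the fingers, the arm and dowel1 above 0.5 N or contact force between any of the fingers, the arm and dowel2 above 0.5 N).
It fails at once if the robot touches the lid (over 0.5 N) (contact force between any of the fingers, the arm and lid above 0.5 N).
It fails at once if a bystander is moved more than 20 mm (distance of any of glue_center, screwdriver, offcut_center from where it was at the start of the episode above 0.02 m).
It also fails if it takes over 45 s, if anything falls off the work surface, if the arm or the gripper's body presses on something with over 40 N, if the wrist force passes 120 N, or if a joint passes its speed limit or range.

## Robot

A 7-joint arm with a two-finger parallel gripper is mounted at the origin on the work surface. World frame = base frame: x ahead of the robot, y to its left, z up, the work surface at z = 0. Lengths are in mm, angles in rad, forces in N, time in s.
With the tool pointing down it reaches from about 400 to 875 mm from the base axis. Payload 4.4 kg.
Tool frame: the origin (TCP) lies on the centre line of the jaws, within the pads' length; the fingertips stand 25 mm ahead of it and the grasp point (between the pads) lies 6 mm ahead of it; z points along the fingers, x is the direction in which the jaws open and shut, and the axes are right-handed (so a half turn about z gives the same grasp; the last joint's range is limited). The gripper opens to 85 mm and grips with 20 to 120 N. Pads are 22 mm wide; open, the fingers measure 114 mm over their backs; the gripper's body (76 mm by 85 mm) begins 54 mm behind the grasp point. The pads swing forward as they close: fully open they stand 13 mm farther back than shut.
Start: joints at [1.108, 0.628, 0.038, 1.517, -0.027, 0.996, -0.02], TCP at [251.232, -599.5, 256.313] pointing down, gripper open.
Joint ranges: [-3.06, 3.06], [-0.37, 2.12], [-1.25, 1.32], [0.18, 2.47], [-1.1, 4.24], [0.23, 1.98], [-2.94, 2.94]. Speed limits (rad/s): [2.57, 2.57, 3.14, 3.14, 3.14, 3.14, 3.14].

## Interface

Orientations are given as [roll, pitch, yaw] about the fixed x, y, z axes, in that order (R = Rz(yaw) Ry(pitch) Rx(roll)).
In Python, from cell import ctrl, cams gives the robot as it stands. The module is installed in compiled form; this text tells all that it offers.
- The arm moves only by the tool step_arm, never from a script. Its arguments are lists of equal length, an entry for each row: "linear": the shift along the tool's x, y, z in mm, a list of three; "yaw": the turn about the tool's z in rad; "gripper": the opening, from -1 (shut) to 1 (fully open). A call has 1 to 8 rows; each row is the pose to reach, as a shift and turn from the pose commanded when the call began, along the tool's axes at that moment; what a row does not reach only later rows make up. A row lasts 1/12 s, in which the tool goes at most 41.7 mm and 7.16 degrees, less where a joint would pass 70% of its speed; a pose out of reach is approached as far as the arm can. A call with a gripper value outside its range is refused whole. The fingers move at their own pace and stop on an object; the grip force is fixed at half the most. Time passes only in rows, so rows that repeat a pose let the fingers close. It gives the time, the measured TCP pose, the force and the opening at its end, in the units of the state.
- ctrl.read_state(): the state, without advancing time (a new reading comes with each control period).
- cams.get_image(name): name is "scene" or "top" or "wrist"; returns a dict with "frame" (420x560x3 uint8, red, green, blue), "depth" (420x560 float32, mm along the optical axis (not along the pixel's ray), 0 where there is no reading), "intrinsics" (3x3 intrinsics, pixels), "k1" (the pictures are not rectified: a ray, as slopes to the right and down, at radius r is drawn at 1 + k1 r^2 times it, then the intrinsics apply), "cam_to_world" (4x4, takes a point from camera to world coordinates). Camera axes: x right, y down, z forward; pixel columns grow to the right and rows downward; lengths in mm; the calibration is good to about 2 mm. A picture is of the moment at which its call begins.
- ctrl.finish_job(): hands the job in, once; it reports no verdict.
Trained networks look in the newest picture that a camera, given by its name, has taken for a name from the list of things; names that differ only in an ending like _2 or _b are one class to them, and where a whole thing is asked for, a point or a joint stands for the part that bears it (a point fixed in the world has none). Each returns a list of dicts, best first, with "conf" (0 to 1); they miss things now and then, are a little off and sometimes report something else, mostly with a low value. They report only what shows in the picture. A call takes as long as a camera call. They do not tell look-alikes from the thing itself.
- cams.regions_of(camera, name): "pixels" (420x560 bool, what is visible of it) and "pixel" ([column, row] in pixels, amid what is visible of it).
The state is a dict: "clock": time; "qpos": joint angles; "qd": joint speeds; "tau": joint torques, N m; "eef_pos": TCP position; "tool_rot": TCP orientation; "force": force on the tool from outside, world axes, zero at the start; "torque": the same for the moment, N m; "width": finger opening in mm.
Only numpy, scipy, OpenCV 4.12 (cv2) and the standard library are available. Lean on these libraries where they do the work, as an engineer would, in place of code of your own. Each camera call takes 0.05 s, during which the arm holds its last target.

## Working session

There is one attempt and no reset: what is moved stays moved. The work goes in short steps, Python scripts to look and compute and a tool call to move; the robot and the scene stay as the last step left them, time stands still between calls to the robot, and variables do not carry over. Pictures are saved under pics/ and viewed, and the job is handed in when it is done.

Besides the shell and the picture viewer there is one more tool, called after "Call:" as name(argument=value, ...), one argument or row to a line, values as JSON. step_arm: Moves the arm, as the interface text tells. Its arguments: {"type":"object","properties":{"linear":{"type":"array"},"yaw":{"type":"array"},"gripper":{"type":"array"}},"required":["linear","yaw","gripper"]}

```bash
mkdir -p pics; cat > h.py <<'E'
import numpy as np, cv2
from cell import ctrl, cams
def snap(n,fn):
    d=cams.get_image(n); cv2.imwrite('pics/'+fn,d['frame'][:,:,::-1]); return d
def pts(d):
    K=np.array(d['intrinsics']); h,w=d['depth'].shape
    u,v=np.meshgrid(np.arange(w),np.arange(h))
    p=np.stack([u,v],-1).reshape(-1,1,2).astype(float)
    # iterative undistort, k1 only
    s=cv2.undistortPoints(p,K,np.array([d['k1'],0,0,0.])).reshape(h,w,2)
    z=d['depth']; P=np.dstack([s[...,0]*z,s[...,1]*z,z,np.ones_like(z)])
    return (P@np.array(d['cam_to_world']).T)[...,:3]
def proj(d,X):
    T=np.linalg.inv(np.array(d['cam_to_world'])); c=(T@np.append(X,1))[:3]
    s=c[:2]/c[2]; s=s*(1+d['k1']*(s@s)); K=np.array(d['intrinsics']); return K[:2,:2]@s+K[:2,2]
E
python3 - <<'E'
from h import *
np.set_printoptions(precision=3,suppress=True)
for n in ['scene','top','wrist']:
    d=snap(n,n+'0.png'); np.save(n+'0.npy',d,allow_pickle=True); P=pts(d)
    print(n,np.array(d['cam_to_world'])[:3,3])
    for k in ['paddle','dispenser','lid_edge','dowel1','offcut_center','screwdriver','glue_center']:
        for r in cams.regions_of(n,k)[:3]:
            m=r['pixels']&(d['depth']>0); print(n,k,round(r['conf'],2),r['pixel'],m.sum(),np.median(P[m],0) if m.any() else '')
s=ctrl.read_state();print(s)
E
```

```text
scene [1190.523    0.514  954.997]
scene paddle 0.86 [224.9, 210.1] 614 [599.793 -57.146 170.873]
scene dispenser 0.87 [291.5, 270.5] 8140 [737.792  85.689 102.251]
scene dispenser 0.43 [301.3, 264.2] 486 [724.652 109.169 109.432]
scene lid_edge 0.6 [282.7, 244.9] 8 [662.24   75.569  87.368]
scene dowel1 0.89 [298.6, 265.6] 442 [726.345 106.926 109.924]
scene dowel1 0.82 [193.2, 316.7] 515 [ 790.921 -167.679   26.345]
scene dowel1 0.68 [369.4, 293.8] 437 [790.828 286.957  27.057]
scene offcut_center 0.88 [177.2, 261.2] 610 [ 642.599 -208.384   48.408]
scene screwdriver 0.75 [307.2, 205.3] 254 [493.699 177.149  22.493]
scene glue_center 0.6 [350.9, 214.8] 702 [598.292 270.496  92.495]
scene glue_center 0.32 [290.3, 244.0] 58 [658.399  91.959  87.532]
top [ 526.005   78.532 1059.657]
top paddle 0.6 [333.6, 213.2] 991 [602.673 -56.495 171.283]
top dispenser 0.7 [262.6, 177.1] 11468 [677.795  87.959  94.884]
top dowel1 0.94 [183.1, 144.6] 496 [780.937 287.133  27.199]
top dowel1 0.82 [367.6, 142.6] 415 [ 783.112 -165.244   27.37 ]
top offcut_center 0.62 [385.5, 206.3] 590 [ 628.881 -207.264   49.645]
top screwdriver 0.57 [225.4, 265.0] 506 [488.615 177.407  21.771]
top glue_center 0.87 [183.7, 226.1] 627 [577.465 265.487 108.306]
wrist [ 319.327 -571.562  374.527]
{'clock': 1.2, 'qpos': array([ 1.108,  0.628,  0.039,  1.517, -0.027,  0.996, -0.02 ]), 'qd': array([-0.   , -0.001, -0.   ,  0.001, -0.   ,  0.001, -0.001]), 'tau': array([ -0.   , -56.328,   1.226, -19.378,   0.011,   0.002,   0.   ]), 'eef_pos': array([ 251.181, -599.502,  256.289]), 'tool_rot': array([-3.142,  0.   , -1.174]), 'force': array([-0.269,  0.342,  0.039]), 'torque': array([-0.03,  0.02,  0.04]), 'width': 85.3535530308777}
```

```bash
python3 - <<'E'
import cv2
for n in ['scene','top']:
    i=cv2.imread(f'pics/{n}0.png')
    c=i[130:350,130:420] if n=='scene' else i[90:310,150:430]
    cv2.imwrite(f'pics/{n}0c.png',cv2.resize(c,None,fx=2.7,fy=2.7,interpolation=2))
E
```

```text
(no output)
```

View pics/scene0c.png

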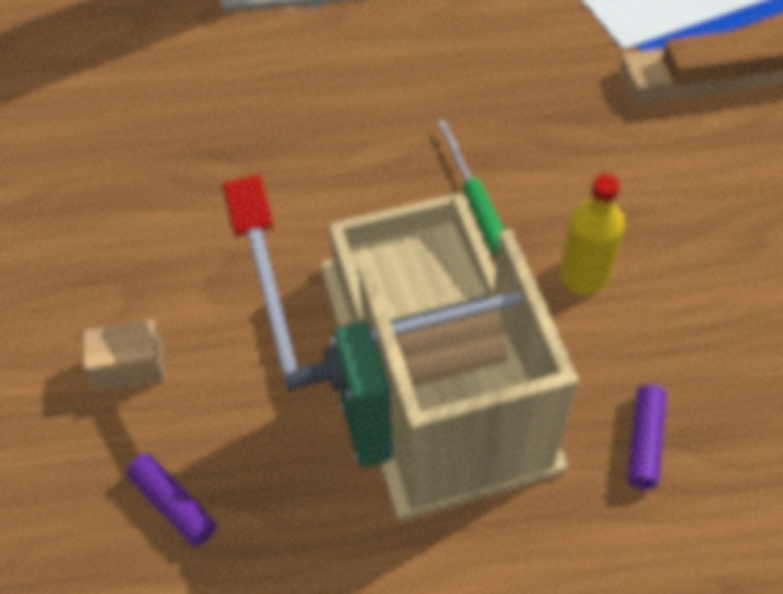

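View pics/top0c.png

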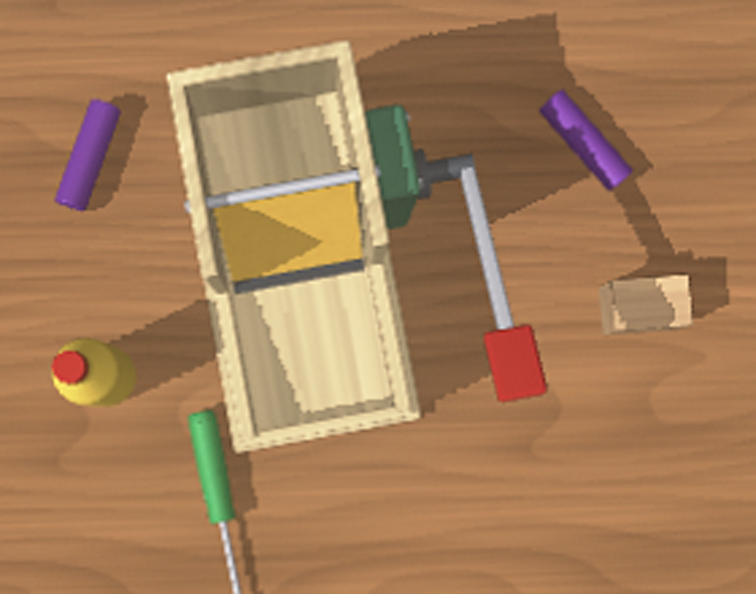

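The top view shows the red paddle at about (334, 213). The offcut is at (385, 206), and purple look-alikes lie at (183, 145) and (368, 143). The only red object besides the paddle is the glue cap at about (176, 226). The real dowels are inside the hopper, seen at (299, 266) in the scene view. Next I'll measure the paddle and the dispenser axis.

```bash
python3 - <<'E'
from h import *
np.set_printoptions(precision=2,suppress=True)
for n in ['scene','top']:
    d=np.load(n+'0.npy',allow_pickle=True).item(); P=pts(d); f=d['frame'].astype(int)
    hsv=cv2.cvtColor(d['frame'],cv2.COLOR_RGB2HSV)
    red=((hsv[...,0]<6)|(hsv[...,0]>174))&(hsv[...,1]>170)&(hsv[...,2]>80)&(P[...,2]>140)&(P[...,1]<50)
    red=cv2.erode(red.astype(np.uint8),np.ones((3,3)))>0
    X=P[red]; c=X.mean(0); _,s,V=np.linalg.svd(X-c,full_matrices=False)
    r=cv2.minAreaRect(X[:,:2].astype(np.float32)); print(n,'paddle',len(X),c,V,s, r)
    # walls: dispenser
    w=(P[...,2]>182)&(P[...,2]<198)&(P[...,1]>0)
    Y=P[w]; r=cv2.minAreaRect(Y[:,:2].astype(np.float32)); print('walltop',len(Y),r)
    w=(P[...,2]>78)&(P[...,2]<198)&(P[...,1]>0)&(P[...,1]<190)&(P[...,0]>500)
    Y=P[w]; r=cv2.minAreaRect(Y[:,:2].astype(np.float32)); print('all',len(Y),r,cv2.boxPoints(r))
    # lever steel
    g=(hsv[...,1]<60)&(P[...,2]>125)&(P[...,1]<0)&(P[...,1]>-150)&(P[...,0]>600)&(P[...,0]<800)
    L=P[g]; 
    if len(L)>20:
        m=L.mean(0); V=np.linalg.svd(L-m,full_matrices=False)[2]; print('lever',len(L),m,V[0],np.degrees(np.arctan2(V[0][1],V[0][0])))
E
```

```text
scene paddle 194 [577.03 -66.48 180.66] [[ 0.95  0.16 -0.25]
 [ 0.17 -0.99  0.02]
 [ 0.24  0.06  0.97]] [179.9  119.29  21.63] ((576.6053466796875, -66.4801025390625), (43.91594696044922, 28.999595642089844), 8.87771987915039)
walltop 1403 ((396.9054260253906, 607.06640625), (810.3945922851562, 1181.139404296875), 2.5324349403381348)
all 5460 ((673.4383544921875, 81.4400863647461), (297.7145080566406, 183.27964782714844), 8.800742149353027) [[512.31 149.23]
 [540.35 -31.9 ]
 [834.56  13.65]
 [806.52 194.78]]
lever 443 [696.03 -39.29 148.69] [ 0.92  0.32 -0.22] 18.957712386892243
top paddle 349 [572.51 -67.14 181.68] [[-0.96 -0.12  0.24]
 [ 0.13 -0.99  0.01]
 [ 0.24  0.04  0.97]] [263.07 174.87  29.05] ((573.2842407226562, -66.6932373046875), (47.971351623535156, 32.246543884277344), 8.1943941116333)
walltop 1231 ((734.2460327148438, 109.88921356201172), (162.04751586914062, 144.0495147705078), 8.77695369720459)
all 7241 ((672.3414306640625, 82.37710571289062), (291.971435546875, 183.8054656982422), 8.32326602935791) [[514.59 152.18]
 [541.2  -29.69]
 [830.09  12.57]
 [803.49 194.44]]
lever 558 [687.25 -41.26 150.27] [-0.93 -0.31  0.22] -161.61711440728655
```

The paddle centre is at (574, -67, 181) and the dispenser is yawed about 8.7°. I'll move above the paddle with the gripper shut.

Call:
step_arm(
  linear=[
    [-23, -31, 0],
    [-46, -63, 0],
    [-69, -95, 0],
    [-92, -126, 0],
    [-115, -158, 0],
    [-138, -190, 0],
    [-160, -221, 0],
    [-183, -252, 0],
  ],
  yaw=[-0.06, -0.12, -0.18, -0.24, -0.31, -0.37, -0.44, -0.51],
  gripper=[-1, -1, -1, -1, -1, -1, -1, -1],
)

```text
clock: 1.87
eef_pos: [413.8, -331.8, 256.7]
tool_rot: [3.142, -0.001, -0.661]
force: [1.7, 0.5, 0.3]
width: 0.2
```

Call:
step_arm(
  linear=[
    [-5, -39, 0],
    [-9, -78, 0],
    [-14, -117, 0],
    [-18, -156, 0],
    [-23, -195, 0],
    [-28, -234, 0],
    [-32, -273, 0],
    [-36, -305, 0],
  ],
  yaw=[-0.06, -0.12, -0.19, -0.25, -0.32, -0.38, -0.44, -0.51],
  gripper=[-1, -1, -1, -1, -1, -1, -1, -1],
)

```text
clock: 2.53
eef_pos: [574.0, -67.8, 256.6]
tool_rot: [-3.14, -0.001, -0.149]
force: [1.0, -0.1, 0.8]
width: -0.1
```

```bash
python3 - <<'E'
from h import *
s=ctrl.read_state();print(s['eef_pos'],s['tool_rot'],s['qpos'],s['force'],s['clock'])
d=snap('scene','s1.png');e=snap('top','t1.png')
a=cv2.imread('pics/s1.png')[120:330,120:330];b=cv2.imread('pics/t1.png')[110:320,220:430]
cv2.imwrite('pics/c1.png',cv2.resize(np.hstack([a,b]),None,fx=1.9,fy=1.9))
E
```

```text
[574.02192721 -67.78788745 256.6451733 ] [-3.14046355e+00 -1.24907904e-03 -1.49160350e-01] [ 0.24709638  0.53348539 -0.27245791  1.71952061  0.17290192  0.91077678
 -0.24463916] [ 1.04629076 -0.06475096  0.78548116] 2.5333
```

View pics/c1.png

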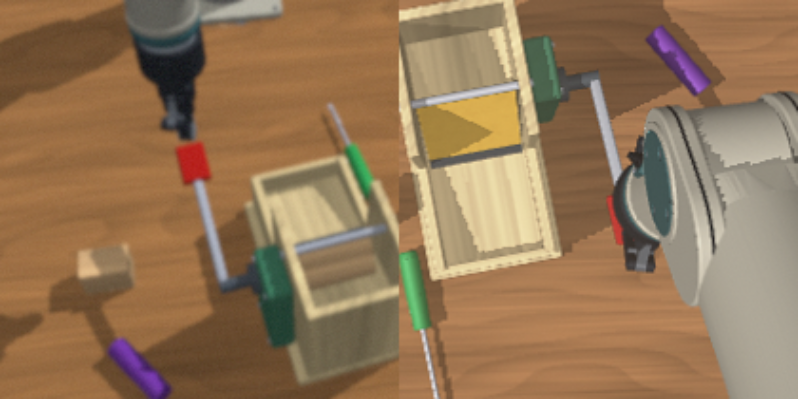

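The scene crop shows the shut fingertips right above the red paddle, clear of everything else. Next I'll go down onto the paddle.

Call:
step_arm(
  linear=[
    [0, 0, 10],
    [0, 0, 20],
    [0, 0, 30],
    [0, 0, 38],
    [0, 0, 44],
    [0, 0, 49],
    [0, 0, 54],
    [0, 0, 59],
  ],
  yaw=[0, 0, 0, 0, 0, 0, 0, 0],
  gripper=[-1, -1, -1, -1, -1, -1, -1, -1],
)

```text
clock: 3.3
eef_pos: [572.6, -71.4, 197.3]
tool_rot: [3.141, -0.0, -0.155]
force: [-0.3, -1.0, 5.0]
width: 0.2
```

```bash
python3 - <<'E'
from h import *
s=ctrl.read_state();print(s['eef_pos'],s['tool_rot'],s['force'],s['clock'])
d=snap('scene','s2.png')
a=cv2.imread('pics/s2.png')[130:330,130:380]
cv2.imwrite('pics/c2.png',cv2.resize(a,None,fx=3,fy=3))
E
```

```text
[572.55079919 -71.40973364 197.32632419] [ 3.14122417e+00 -3.65256547e-04 -1.54598364e-01] [-0.32579132 -0.97182379  4.99925231] 3.3
```

View pics/c2.png

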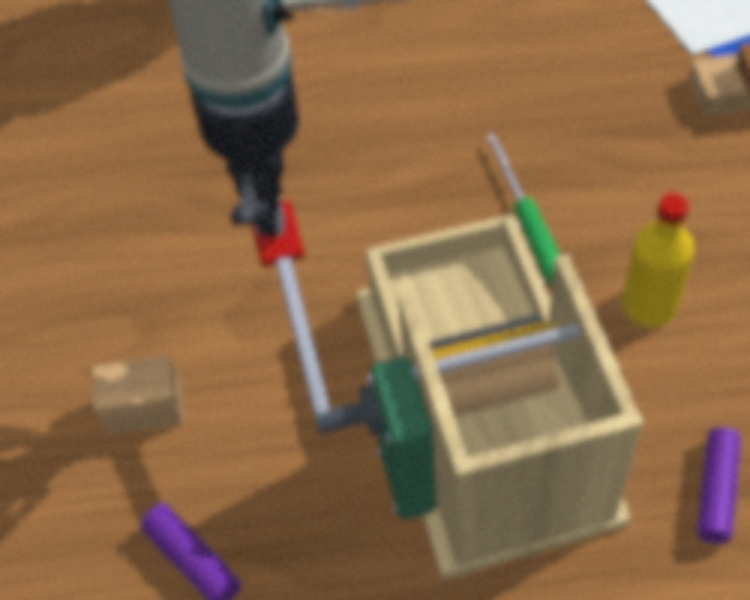

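Call:
step_arm(
  linear=[
    [0, -2, 6],
    [0, -4, 12],
    [0, -5, 18],
    [0, -5, 24],
    [0, -5, 30],
    [0, -5, 36],
    [0, -5, 42],
    [0, -5, 48],
  ],
  yaw=[0, 0, 0, 0, 0, 0, 0, 0],
  gripper=[-1, -1, -1, -1, -1, -1, -1, -1],
)

```text
clock: 4.02
eef_pos: [572.5, -66.6, 149.1]
tool_rot: [3.14, 0.001, -0.154]
force: [-2.6, -1.9, 6.3]
width: 0.2
```

Call:
step_arm(
  linear=[
    [0, 0, 5],
    [0, 0, 10],
    [0, 0, 15],
    [0, 0, 20],
    [0, 0, 25],
    [0, 0, 29],
    [0, 0, 33],
    [0, 0, 36],
  ],
  yaw=[0, 0, 0, 0, 0, 0, 0, 0],
  gripper=[-1, -1, -1, -1, -1, -1, -1, -1],
)

```text
clock: 4.68
eef_pos: [576.4, -65.7, 114.4]
tool_rot: [-3.14, -0.007, -0.154]
force: [2.9, 0.3, 8.6]
width: -0.5
```

```bash
python3 - <<'E'
from h import *
s=ctrl.read_state();print(s['eef_pos'],s['tool_rot'],s['force'],s['clock'])
d=snap('scene','s3.png');e=snap('top','t3.png')
a=cv2.imread('pics/s3.png')[130:330,180:380];b=cv2.imread('pics/t3.png')[90:290,180:380]
cv2.imwrite('pics/c3.png',cv2.resize(np.hstack([a,b]),None,fx=2,fy=2))
E
```

```text
[576.35676103 -65.7224716  114.37817878] [-3.14027604 -0.00662276 -0.15400139] [2.90253947 0.33968546 8.59405369] 4.6833
```

View pics/c3.png

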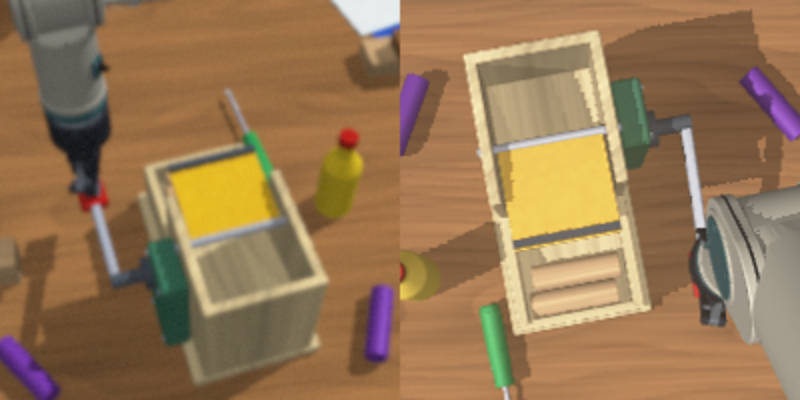

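The lid stands open and both dowels lie at the front of the tray, at about (575, 268) and (575, 297) in the top half of the crop. I'll press a little further to the stop and hold there.

Call:
step_arm(
  linear=[
    [0, 0, 2],
    [0, 0, 4],
    [0, 0, 6],
    [0, 0, 6],
    [0, 0, 6],
    [0, 0, 6],
  ],
  yaw=[0, 0, 0, 0, 0, 0],
  gripper=[-1, -1, -1, -1, -1, -1],
)

```text
clock: 5.28
eef_pos: [575.9, -65.4, 108.5]
tool_rot: [-3.14, -0.006, -0.154]
force: [1.2, -0.0, 8.7]
width: -0.3
```

```bash
cat > lid.py <<'E'
from h import *
def lid():
    d=cams.get_image('top'); P=pts(d); hsv=cv2.cvtColor(d['frame'],cv2.COLOR_RGB2HSV)
    y=(hsv[...,0]>19)&(hsv[...,0]<30)&(hsv[...,1]>150)&(P[...,1]>20)&(P[...,1]<180)&(P[...,0]>560)
    y=cv2.erode(y.astype(np.uint8),np.ones((5,5)))>0
    X=P[y]; c=X.mean(0); V=np.linalg.svd(X-c,full_matrices=False)[2][2]; 
    ax=np.array([.9885,.151]); t=(X[:,:2]-c[:2])@ax; k=np.polyfit(t,X[:,2],1)[0]
    print('lid n',len(X),c,'slope rad',np.arctan(k))
    Q=P[(P[...,2]<130)]; return d,P
E
python3 - <<'E'
from lid import *
s=ctrl.read_state();print(s['eef_pos'],s['force'],s['clock'])
lid()
s=ctrl.read_state();print(s['eef_pos'],s['force'],s['clock'])
d=np.load('top0.npy',allow_pickle=True).item()
cams.get_image=lambda n:d
lid()
E
```

```text
[575.92009648 -65.43581221 108.52090803] [ 1.16009224 -0.03925229  8.65204248] 5.2833
lid n 1787 [663.37919683  98.67601074 179.72150768] slope rad -0.14256017336951382
[575.90361533 -65.44916699 108.52015489] [ 1.34721218 -0.2919997   8.02882077] 5.3333
lid n 949 [686.81075564 101.57575717 127.41447645] slope rad 1.040538974333922
```

The lid measures 1.18 rad open. I'll raise it slowly.

Call:
step_arm(
  linear=[
    [0, 0, -2],
    [0, 0, -4],
    [0, 0, -7],
    [0, 0, -10],
    [0, 0, -13],
    [0, 0, -16],
    [0, 0, -19],
    [0, 0, -22],
  ],
  yaw=[0, 0, 0, 0, 0, 0, 0, 0],
  gripper=[-1, -1, -1, -1, -1, -1, -1, -1],
)

```text
clock: 6.0
eef_pos: [571.9, -66.1, 129.3]
tool_rot: [3.141, 0.003, -0.154]
force: [-4.9, -0.8, 6.0]
width: 0.3
```

Call:
step_arm(
  linear=[
    [0, 0, -3],
    [0, 0, -6],
    [0, 0, -9],
    [0, 0, -12],
    [0, 0, -15],
    [0, 0, -18],
    [0, 0, -21],
    [0, 0, -24],
  ],
  yaw=[0, 0, 0, 0, 0, 0, 0, 0],
  gripper=[-1, -1, -1, -1, -1, -1, -1, -1],
)

```text
clock: 6.67
eef_pos: [571.8, -65.9, 153.2]
tool_rot: [3.141, 0.003, -0.154]
force: [-4.4, -1.0, 5.7]
width: -0.0
```

Call:
step_arm(
  linear=[
    [0, 0, -3],
    [0, 0, -6],
    [0, 0, -9],
    [0, 0, -12],
    [0, 0, -15],
    [0, 0, -18],
    [0, 0, -21],
    [0, 0, -23],
  ],
  yaw=[0, 0, 0, 0, 0, 0, 0, 0],
  gripper=[-1, -1, -1, -1, -1, -1, -1, -1],
)

```text
clock: 7.33
eef_pos: [573.6, -65.7, 176.8]
tool_rot: [-3.141, -0.001, -0.154]
force: [-2.3, -0.1, 3.9]
width: 0.1
```

Call:
step_arm(
  linear=[
    [0, 0, -2],
    [0, 0, -4],
    [0, 0, -6],
    [0, 0, -8],
    [0, 0, -10],
    [0, 0, -12],
    [0, 0, -14],
    [0, 0, -16],
  ],
  yaw=[0, 0, 0, 0, 0, 0, 0, 0],
  gripper=[-1, -1, -1, -1, -1, -1, -1, -1],
)

```text
clock: 8.0
eef_pos: [574.1, -66.0, 192.7]
tool_rot: [-3.141, -0.002, -0.154]
force: [2.4, 0.3, 2.5]
width: -0.4
```

Call:
step_arm(
  linear=[
    [0, 0, -1.5],
    [0, 0, -3],
    [0, 0, -4.5],
    [0, 0, -6],
    [0, 0, -7.5],
    [0, 0, -9],
    [0, 0, -10.5],
    [0, 0, -12],
  ],
  yaw=[0, 0, 0, 0, 0, 0, 0, 0],
  gripper=[-1, -1, -1, -1, -1, -1, -1, -1],
)

```text
clock: 8.67
eef_pos: [573.2, -66.1, 204.4]
tool_rot: [3.142, 0.0, -0.154]
force: [2.2, 0.5, 2.2]
width: 0.0
```

Call:
step_arm(
  linear=[
    [0, 0, -1.5],
    [0, 0, -3],
    [0, 0, -4.5],
    [0, 0, -6],
    [0, 0, -7.5],
    [0, 0, -9],
    [0, 0, -10.5],
    [0, 0, -12],
  ],
  yaw=[0, 0, 0, 0, 0, 0, 0, 0],
  gripper=[-1, -1, -1, -1, -1, -1, -1, -1],
)

```text
clock: 9.33
eef_pos: [572.9, -66.1, 216.2]
tool_rot: [3.141, 0.001, -0.154]
force: [-0.1, -0.3, 0.7]
width: 0.2
```

Force has gone to about zero, so I'll lift clear and check.

Call:
step_arm(
  linear=[
    [0, 0, -5],
    [0, 0, -15],
    [0, 0, -25],
    [0, 0, -40],
    [0, 0, -50],
    [0, 0, -50],
    [0, 0, -50],
    [0, 0, -50],
  ],
  yaw=[0, 0, 0, 0, 0, 0, 0, 0],
  gripper=[-1, -1, -1, -1, -1, -1, -1, -1],
)

```text
clock: 10.0
eef_pos: [573.0, -66.0, 266.1]
tool_rot: [3.141, 0.001, -0.154]
force: [-0.3, 0.6, 0.0]
width: 0.4
```

```bash
python3 - <<'E'
from lid import *
np.set_printoptions(precision=2,suppress=True)
s=ctrl.read_state();print(s['eef_pos'],s['force'],s['clock'])
d,P=lid()
for r in cams.regions_of('top','dowel1'):
    m=cv2.erode((r['pixels']&(d['depth']>0)).astype(np.uint8),np.ones((3,3)))>0
    c=np.median(P[m],0); q=c-[686.8,102,0]; print(r['conf'],r['pixel'],c,'disp',q[0]*.9885+q[1]*.151,-q[0]*.151+q[1]*.9885)
for k in ['offcut_center','screwdriver','glue_center']:
    for r in cams.regions_of('top',k)[:1]: print(k,r['pixel'],np.median(P[r['pixels']],0))
snap('scene','s4.png');snap('top','t4.png')
a=cv2.imread('pics/s4.png')[130:330,180:380];b=cv2.imread('pics/t4.png')[90:290,180:380]
cv2.imwrite('pics/c4.png',cv2.resize(np.hstack([a,b]),None,fx=2,fy=2))
E
```

```text
[572.97 -66.05 266.09] [-0.26  0.58  0.01] 10.0
lid n 920 [688.12 101.55 129.54] slope rad 1.0425161027873686
0.93 [265.4, 240.4] [549.35  86.6   80.81] disp -138.19366900052052 5.534514264227864
0.93 [182.8, 147.9] [778.88 286.94  28.14] disp 118.94798901617358 168.9073641436326
0.93 [366.2, 141.7] [ 780.52 -166.95   27.64] disp 52.03410952973911 -280.0095237650356
0.87 [265.7, 224.4] [579.53  83.49  85.99] disp -108.83231412519606 -2.10306754799209
0.61 [254.9, 175.7] [682.99 102.71 121.1 ] disp -3.6610895048568386 1.276509551243938
screwdriver [227.8, 263.9] [494.63 178.1   21.94]
glue_center [184.0, 225.0] [577.1  265.94 108.2 ]
```

View pics/c4.png

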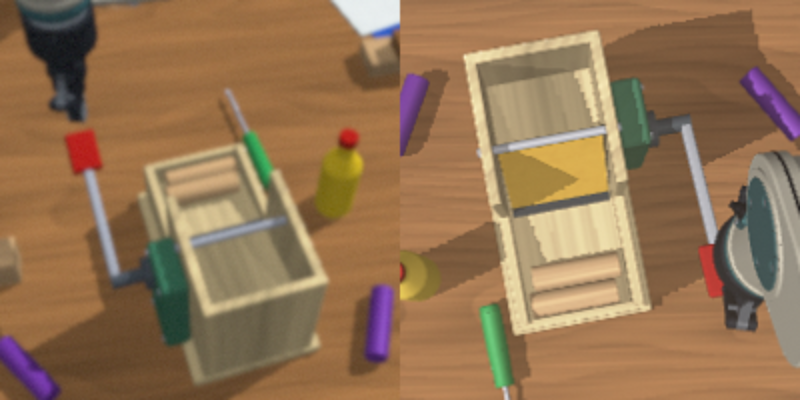

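The lid slope is 1.043 rad against 1.041 at the start, so it is shut. Both dowels are in the tray, and the arm is clear with zero force.

```bash
python3 -c "
from cell import ctrl
print(ctrl.finish_job())"
```

```text
the job is handed in; nothing more can be done
None
```

The lever job is done and handed in at about 10 s on the clock; the hand-in gave no verdict.

- **Press:** With the gripper shut, I pressed the red lever down until the lid measured about 1.18 rad open. The press force was about 9 N and I held it for over 0.3 s. Both dowels rolled into the tray.
- **Return:** I let the lever up under the fingertips over about 4 s, at 18 mm/s near the top, and then lifted clear.

Last checks before hand-in:
- **Lid:** It is back at its starting slope (1.043 rad against 1.041 rad at the start), so it is shut.
- **Dowels:** They lie in the tray at about x -138 and -109 mm, y within 6 mm of the middle. I did not measure their speed; they looked settled in the last pictures.
- **Arm:** The force on the tool was zero, with the fingertips about 60 mm above the paddle.
- **Bystanders:** The glue bottle measured less than 1 mm from its starting place. The screwdriver's measured position shifted by about 6 mm. I put that down to detection spread, since the arm never went near it.
- **Not fully checked:** The detector gave no position for the offcut in the last top view, where the arm probably hid it. The last scene crop shows only its edge, so its final position was not measured.

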